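# Free the stuck drive centre from its taper socket

### The arm

A 6-joint arm with a two-finger parallel gripper is mounted at the origin on the work surface. World frame = base frame: x ahead of the robot, y to its left, z up, the work surface at z = 0. Lengths are in m, angles in rad, forces in N, time in s.
With the tool pointing down it reaches from about 0.375 to 0.975 m from the base axis. Payload 3.8 kg.
Tool frame: the origin (TCP) lies midway between the tips of the shut fingers; the grasp point (between the pads) lies 19 mm behind it; x points along the fingers, z is the direction in which the jaws open and shut, and the axes are right-handed (so a half turn about x gives the same grasp; the last joint's range is limited). The gripper opens to 85 mm and grips with 20 to 120 N. Pads are 22 mm wide; open, the fingers measure 114 mm over their backs; the gripper's body (76 mm by 85 mm) begins 54 mm behind the grasp point. The pads swing forward as they close: fully open they stand 13 mm farther back than shut.
Start: joints at [1.215, 0.264, 1.604, -0, 1.274, -0.037], TCP at [0.212, 0.641, 0.231] pointing down, gripper open.
Joint ranges: [-2.63, 2.63], [-0.94, 2.18], [0.31, 2.57], [-1.31, 4.45], [0, 2.66], [-2.55, 2.55]. Speed limits (rad/s): [2.57, 2.57, 3.14, 3.14, 3.14, 3.14].

### API

Orientations are given as a rotation vector (axis times angle).
In Python, from workcell import * gives the robot as it stands. The module is installed in compiled form; this text tells all that it offers.
- The arm moves only by the tool carry_out, never from a script. Its arguments are lists of equal length, an entry for each row: "offset": the shift along the tool's x, y, z in cm, a list of three; "delta_rot": the turn, a rotation vector about the tool's x, y, z in degrees, a list of three. A call has exactly 5 rows; each row shifts and turns the commanded pose from where the row before left it, along the tool's axes as they then stand; what a row does not reach is not made up. A row lasts 1/12 s, in which the tool goes at most 41.7 mm and 7.16 degrees, less where a joint would pass 70% of its speed; a pose out of reach is approached as far as the arm can. A call is refused whole if a number of a shift passes 4.17 or a number of a turn 7.16, either way. A call with a gripper value outside its range is refused whole. "fingers" is the opening, from -1 (shut) to 1 (fully open), set as the call begins (left out, the last holds). The fingers move at their own pace and stop on an object; "newtons" is the grip in N (left out, the last holds). Time passes only in rows, so rows that do not move let the fingers close, or fill a call up. It gives the time, the measured TCP pose, the force and the opening at its end, in the units of the state.
- read_state(): the state, without advancing time (a new reading comes with each control period).
- read_camera(name): name is "scene" or "side" or "wrist"; returns (picture, depth): 384x512x3 uint8, red, green, blue; 384x512 float32, m along the optical axis (not along the pixel's ray), 0 where there is no reading.
- get_calibration(name): a dict with "fx", "fy", "cx", "cy" (pixels), "distortion" ([k1, k2, p1, p2, k3] as OpenCV has them; the pictures are not rectified), "R" (3x3) and "t" (3): a world point X has camera coordinates R X + t; the wrist camera has in their place "mount" (4x4, takes a point from camera to tool coordinates, whose origin is the TCP and whose axes are the tool frame's). Camera axes: x right, y down, z forward; pixel columns grow to the right and rows downward; lengths in m; the calibration is good to about 2 mm. A picture is of the moment at which its call begins: read the wrist's pose just before it. get_calibration takes no time and is no camera call.
- finish_job(): hands the job in, once; it reports no verdict.
The state is a dict: "time": time; "q": joint angles; "joint_vel": joint speeds; "joint_torque": joint torques, N m; "tool_pos": TCP position; "tcp_rot": TCP orientation; "wrist_force": force on the tool from outside, world axes, zero at the start; "torque": the same for the moment, N m; "width": opening from 0.0 (shut) to 1.0 (fully open).
Only numpy, scipy, OpenCV 4.12 (cv2) and the standard library are available. Lean on these libraries where they do the work, as an engineer would, in place of code of your own. Each camera call takes 0.05 s, during which the arm holds its last target. There are 200 camera calls.

### The job

The brass four-prong drive centre is stuck in its taper socket in the grey block on the lathe bench. Grip it by its flats, twist it to break the taper free, pull it straight up and out, and lower it shank down into the blue pot before letting go. Leave the steel cone-pointed centre seated where it is.

Things in the scene. Friction and masses are not known exactly. Their poses are not given: they have to be found in the camera images.
- prong_grip (a point): Brass four-prong drive centre, 0.35 kg, upright in a socket. Point: on its axis, mid grip block, 27 mm above the seated block top; z up. Grip block: 32 mm along x, 26 mm between flats facing y (fingers close along y), from 22 mm below to 18 mm above the point. Below: flange 38 mm wide, then a taper; its foot is 86 mm below the point with a 28 mm cross tang along x. Prongs end 37 mm above.
- cone_grip (a point): The look-alike to leave alone: a bright steel centre of the same sizes with one smooth cone on top instead of prongs, upright in another socket. Point at the middle of its grip block, 27 mm above the block's top; axes as for the drive centre.
- rack: Fixed grey block, 100 (x) by 300 (y) by 70 mm high, origin at centre of underside. Sockets at y = -95, 0, 95 mm, contents vary; one has a low black plug. Seated centres: x along block x. They stick: a straight pull fails. Turned 30 to 90 degrees either way (0.3 N m), a centre is free and lifts out lightly without turning back; clear after 60 mm.
- pot: Fixed round blue pot, open on top, 80 mm outside, 72 mm inside, 60 mm high, floor 5 mm thick; origin at the centre of its underside, z up. A centre stood in it shank down leans against the rim once released.
Things that resemble listed ones, but are neither listed nor needed, are in the scene too. Of the things that look like the part that bears prong_grip, the largest one is meant.

How it is judged:
On the way, in this order (a step that is already met when the one before it is completed fails the run):
1. the drive centre is turned in its socket by more than 20 degrees while still seated (risen less than 8 mm) (angle between the x axis of prong_grip and the x axis of rack, either way round above 0.35 rad and z of prong_grip in the frame of rack between 0.09 and 0.105 m), for 0.1 s.
2. held in the fingers, the drive centre is lowered into the pot, its foot well below the rim (less than 34 mm above the pot's floor) (horizontal distance between prong_grip and pot below 0.04 m and z of prong_grip in the frame of pot below 0.125 m and angle between prong_grip's own z axis and vertical below 0.7 rad and contact force between the fingers and prong above 0.5 N), for 0.1 s.
At the end, for the whole second after the job is handed in: The brass drive centre stands shank down in the pot: grip point within 55 mm of the pot's axis and 55 to 105 mm above its underside, leaning less than 49 degrees, at rest. The steel cone centre is still seated in its socket (grip point 90 to 105 mm above the bench) (horizontal distance between prong_grip and pot below 0.055 m and z of prong_grip in the frame of pot between 0.055 and 0.105 m and angle between prong_grip's own z axis and vertical below 0.85 rad and linear speed of prong below 0.03 m/s and z of cone_grip in the frame of rack between 0.09 and 0.105 m); the robot touches nothing.
It fails at once if the steel cone centre is moved from its seat by more than 15 mm (distance of cone_grip from where it was at the start of the episode above 0.015 m).
It also fails if it takes over 40 s, if anything falls off the work surface, if the arm or the gripper's body presses on something with over 40 N, if the wrist force passes 120 N, or if a joint passes its speed limit or range.

## Working session

There is one attempt and no reset: what is moved stays moved. The work goes in short steps, Python scripts to look and compute and a tool call to move; the robot and the scene stay as the last step left them, time stands still between calls to the robot, and variables do not carry over. Pictures are saved under pics/ and viewed, about 8 in all and at most 12, crops included, and the job is handed in when it is done.

Besides the shell and the picture viewer there is one more tool, called in YAML: its name, and indented under it one key for each argument. carry_out: Moves the arm, as the interface text tells. Its arguments: {"type":"object","properties":{"offset":{"type":"array"},"delta_rot":{"type":"array"},"fingers":{"type":"number"},"newtons":{"type":"number"}},"required":["offset","delta_rot"]}

```bash
mkdir -p pics
cat > h.py <<'E'
from workcell import *
import numpy as np, cv2
from scipy.spatial.transform import Rotation as R
def cloud(name):
    s=read_state(); im,d=read_camera(name); c=get_calibration(name)
    K=np.array([[c['fx'],0,c['cx']],[0,c['fy'],c['cy']],[0,0,1]])
    h,w=d.shape; uv=np.stack(np.meshgrid(np.arange(w),np.arange(h)),-1).reshape(-1,1,2).astype(float)
    n=cv2.undistortPoints(uv,K,np.array(c['distortion'])).reshape(h,w,2)
    P=np.dstack([n*d[...,None],d])
    if 'mount' in c:
        M=np.array(c['mount']); P=P@M[:3,:3].T+M[:3,3]
        P=P@R.from_rotvec(s['tcp_rot']).as_matrix().T+np.array(s['tool_pos'])
    else:
        P=(P-np.array(c['t']))@np.array(c['R'])
    P[d==0]=np.nan
    return im,P
E
python3 - <<'E'
from h import *
s=read_state();print(s['time'],s['tool_pos'],R.from_rotvec(s['tcp_rot']).as_matrix().round(3))
ims=[]
for n in('scene','side'):
    im,P=cloud(n);np.save(n+'.npy',P);cv2.imwrite('pics/%s0.png'%n,im[...,::-1])
E
```

```text
0.0 [0.21128278 0.64029757 0.2299418 ] [[-0.001 -0.95   0.313]
 [-0.002  0.313  0.95 ]
 [-1.     0.    -0.002]]
```

View pics/scene0.png

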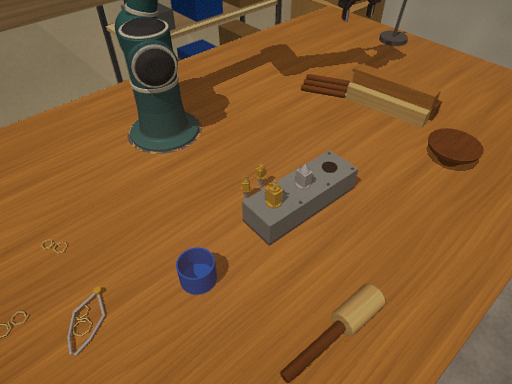

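View pics/side0.png

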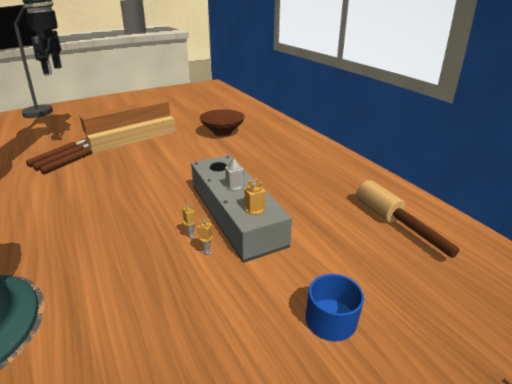

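The scene picture shows the brass centre in the rack at about (274,195), the steel cone at (304,177), the plug at (330,167), the pot at (197,270), and two small loose decoys at (246,187) and (261,172). The side view agrees, with the brass centre at (255,200) and the pot at (335,305).

Run:
```python
from h import *
for n in('scene','side'):
    P=np.load(n+'.npy'); im=cv2.imread('pics/%s0.png'%n).astype(int); b,g,r=im[...,0],im[...,1],im[...,2]
    box={'scene':(150,290,235,365),'side':(150,260,180,295)}[n]
    m=np.zeros(b.shape,bool); m[box[0]:box[1],box[2]:box[3]]=1
    z=P[...,2]
    top=m&(abs(z-.07)<.006)&(abs(r-b)<25)
    q=P[top][:,:2].astype(np.float32); rc=cv2.minAreaRect(q); print(n,'rack',rc,np.nanmedian(z[top]))
    pm=(b>r+40)&(z>.054)&(z<.068); pm[:240]=0
    q=P[pm][:,:2].astype(np.float32); print('pot',cv2.minEnclosingCircle(q),len(q))
    br=m&(r>b+70)&(z>.076)&(z<.14); q=P[br]; print('brass',len(q),q.min(0),q.max(0),np.median(q,0))
    st=m&(abs(r-b)<25)&(z>.08)&(z<.14); q=P[st]; print('steel',len(q),q.min(0),q.max(0),np.median(q,0))
    if n=='side': 
        for lo in((180,235),(215,260)): pass
    d=(r>b+50)&(z>.035)&(z<.075); d[:150]=0;d[260:]=0; q=P[d]; print('decoys',len(q),q.min(0),q.max(0))
```

```text
scene rack ((0.5101667642593384, 0.08139020949602127), (0.3013055920600891, 0.10269571840763092), 87.63330078125) 0.06859437660898582
pot ((0.5131564140319824, -0.24399496614933014), 0.041070036590099335) 220
brass 317 [ 0.39101611 -0.02703354  0.07606113] [0.52347909 0.05451109 0.13064926] [ 0.51260697 -0.02063113  0.10614903]
steel 276 [ 0.49447012 -0.01323278  0.08015362] [0.52681353 0.09458761 0.13548359] [0.51743197 0.07279468 0.1075627 ]
decoys 756 [ 0.38659335 -0.06504227  0.03684356] [0.75353193 0.56184296 0.07499565]
side rack ((0.5081095099449158, 0.08112699538469315), (0.3020354211330414, 0.09924261271953583), 87.66529846191406) 0.06965002769552374
pot ((0.5128873586654663, -0.24535688757896423), 0.04054839536547661) 535
brass 477 [ 0.39005403 -0.02822779  0.07607271] [0.52056248 0.08084283 0.13492758] [ 0.50127663 -0.02465957  0.10480717]
steel 387 [ 0.49300564 -0.01536449  0.08001369] [0.52528805 0.09446612 0.13355631] [0.50438668 0.07050129 0.1044503 ]
decoys 1628 [ 0.38368678 -0.26271513  0.0350204 ] [0.81830654 0.22199667 0.07499415]
```

carry_out:
  offset:
    - [0, 0, 0]
    - [0, 0, 0]
    - [0, 0, 0]
    - [0, -1.6, -3.2]
    - [0, -1.6, -3.2]
  delta_rot:
    - [-5.3, 0, 0]
    - [-5.3, 0, 0]
    - [-5.3, 0, 0]
    - [0, 0, 0]
    - [0, 0, 0]
  fingers: 0.4

```text
time: 0.52
tool_pos: [0.2402, 0.5757, 0.23]
tcp_rot: [-1.182, 1.229, 1.181]
wrist_force: [0.7, 0.3, 0.6]
width: 0.703
```

carry_out:
  offset:
    - [0, -1.6, -3.2]
    - [0, -1.6, -3.2]
    - [0, -1.6, -3.2]
    - [0, -1.6, -3.2]
    - [0, -1.6, -3.2]
  delta_rot:
    - [0, 0, 0]
    - [0, 0, 0]
    - [0, 0, 0]
    - [0, 0, 0]
    - [0, 0, 0]

```text
time: 0.93
tool_pos: [0.3143, 0.4107, 0.2307]
tcp_rot: [-1.179, 1.229, 1.179]
wrist_force: [1.8, -0.1, 0.4]
width: 0.702
```

carry_out:
  offset:
    - [0, -1.6, -3.2]
    - [0, -1.6, -3.2]
    - [0, -1.6, -3.2]
    - [0, -1.6, -3.2]
    - [0, -1.6, -3.2]
  delta_rot:
    - [0, 0, 0]
    - [0, 0, 0]
    - [0, 0, 0]
    - [0, 0, 0]
    - [0, 0, 0]

```text
time: 1.35
tool_pos: [0.3875, 0.2476, 0.231]
tcp_rot: [-1.179, 1.229, 1.179]
wrist_force: [0.6, 0.4, 0.8]
width: 0.703
```

carry_out:
  offset:
    - [0, -1.6, -3.2]
    - [0, -1.6, -3.2]
    - [0, -1.6, -3.2]
    - [0, -1.6, -3.2]
    - [0, -1.6, -3.2]
  delta_rot:
    - [0, 0, 0]
    - [0, 0, 0]
    - [0, 0, 0]
    - [0, 0, 0]
    - [0, 0, 0]

```text
time: 1.77
tool_pos: [0.4609, 0.0844, 0.231]
tcp_rot: [-1.179, 1.229, 1.179]
wrist_force: [-0.4, 1.0, 0.7]
width: 0.698
```

carry_out:
  offset:
    - [0, -1.6, -3.2]
    - [0, -1.6, -3.2]
    - [0, -1.6, -3.2]
    - [0, 0, 0]
    - [0, 0, 0]
  delta_rot:
    - [0, 0, 0]
    - [0, 0, 0]
    - [0, 0, 0]
    - [0, 0, 0]
    - [0, 0, 0]

```text
time: 2.18
tool_pos: [0.5049, -0.0133, 0.2307]
tcp_rot: [-1.175, 1.231, 1.177]
wrist_force: [-0.3, 0.5, -0.5]
width: 0.698
```

Run:
```python
from h import *
im,P=cloud('wrist'); cv2.imwrite('pics/w1.png',im[...,::-1])
s=read_state(); M=R.from_rotvec(s['tcp_rot']).as_matrix(); print(s['tool_pos'],M.round(3).tolist())
r,b=im[...,0].astype(int),im[...,2].astype(int); z=P[...,2]
m=(r>b+60)&(z>.108)&(z<.119)&(abs(P[...,0]-.505)<.03)&(abs(P[...,1]+.0136)<.03)
q=P[m]; print(len(q),q.min(0),q.max(0),cv2.minAreaRect(q[:,:2].astype(np.float32)))
for a,c in((.111,.119),(.119,.14)):
    m=(r>b+60)&(z>a)&(z<c)&(abs(P[...,0]-.505)<.03)&(abs(P[...,1]+.0136)<.03);q=P[m]; print(len(q),np.median(q,0),q.min(0),q.max(0))
t=(abs(z-.07)<.004)&(abs(r-b)<25)&(P[...,0]>.42)&(P[...,0]<.6); q=P[t][:,:2].astype(np.float32); print('rack',cv2.minAreaRect(q),np.median(z[t]))
```

```text
[ 0.50445888 -0.01212432  0.23064785] [[-0.002, -0.999, 0.043], [0.001, 0.043, 0.999], [-1.0, 0.002, 0.001]]
324 [ 0.48822516 -0.02537882  0.10801793] [0.52057491 0.00083056 0.11894178] ((0.504369854927063, -0.012482022866606712), (0.025850236415863037, 0.03160730376839638), 87.21503448486328)
312 [ 0.4927625  -0.01237173  0.11422039] [ 0.48822516 -0.02537882  0.11129513] [0.52057491 0.00083056 0.11894178]
656 [ 0.50448142 -0.01244231  0.1209459 ] [ 0.49227115 -0.02526133  0.11911315] [5.17825755e-01 1.82009374e-04 1.31992198e-01]
rack ((0.5087944269180298, 0.08311682194471359), (0.29942697286605835, 0.09985801577568054), 87.49276733398438) 0.0696913833667297
```

View pics/w1.png

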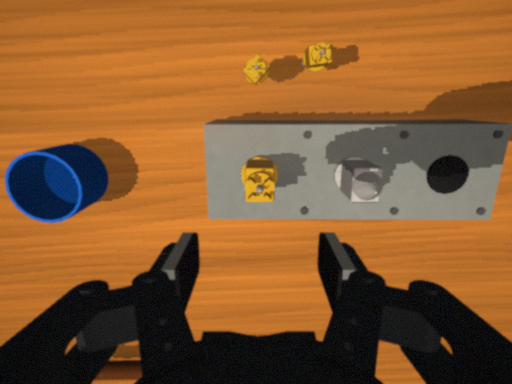

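The wrist view shows the prong top at (260,180) with a 32 x 26 mm outline centred at (0.5044, -0.0125). The tool is right above it and the pot is at (58,185), clear of it.

carry_out:
  offset:
    - [3, 0, 0]
    - [3, 0, 0]
    - [3, 0, 0]
    - [3, 0, 0]
    - [3, 0, 0]
  delta_rot:
    - [0, 0, 0]
    - [0, 0, 0]
    - [0, 0, 0]
    - [0, 0, 0]
    - [0, 0, 0]

```text
time: 2.65
tool_pos: [0.5041, -0.01, 0.0801]
tcp_rot: [-1.18, 1.227, 1.18]
wrist_force: [0.2, 0.5, 0.1]
width: 0.702
```

carry_out:
  offset:
    - [0, 0, 0]
    - [0, 0, 0]
    - [0, 0, 0]
    - [0, 0, 0]
    - [0, 0, 0]
  delta_rot:
    - [0, 0, 0]
    - [0, 0, 0]
    - [0, 0, 0]
    - [0, 0, 0]
    - [0, 0, 0]
  fingers: -1
  newtons: 70

```text
time: 3.07
tool_pos: [0.5059, -0.0114, 0.0831]
tcp_rot: [-1.18, 1.226, 1.177]
wrist_force: [-0.7, -0.0, -1.9]
width: 0.295
```

carry_out:
  offset:
    - [0, 0, 0]
    - [0, 0, 0]
    - [0, 0, 0]
    - [0, 0, 0]
    - [0, 0, 0]
  delta_rot:
    - [0, 0, 0]
    - [0, 0, 0]
    - [0, 0, 0]
    - [0, 0, 0]
    - [0, 0, 0]

```text
time: 3.48
tool_pos: [0.5057, -0.0117, 0.0824]
tcp_rot: [-1.179, 1.227, 1.177]
wrist_force: [-1.8, 0.6, 4.8]
width: 0.294
```

carry_out:
  offset:
    - [0, 0, 0]
    - [0, 0, 0]
    - [0, 0, 0]
    - [0, 0, 0]
    - [0, 0, 0]
  delta_rot:
    - [5, 0, 0]
    - [5, 0, 0]
    - [5, 0, 0]
    - [5, 0, 0]
    - [5, 0, 0]

```text
time: 3.9
tool_pos: [0.5056, -0.012, 0.0824]
tcp_rot: [-0.849, 1.398, 0.847]
wrist_force: [-1.6, -0.8, 4.9]
width: 0.294
```

carry_out:
  offset:
    - [0, 0, 0]
    - [0, 0, 0]
    - [0, 0, 0]
    - [0, 0, 0]
    - [0, 0, 0]
  delta_rot:
    - [5, 0, 0]
    - [5, 0, 0]
    - [5, 0, 0]
    - [5, 0, 0]
    - [5, 0, 0]

```text
time: 4.32
tool_pos: [0.5056, -0.0122, 0.0823]
tcp_rot: [-0.513, 1.509, 0.511]
wrist_force: [-1.6, -0.8, 5.2]
width: 0.296
```

carry_out:
  offset:
    - [0, 0, 0]
    - [0, 0, 0]
    - [0, 0, 0]
    - [0, 0, 0]
    - [0, 0, 0]
  delta_rot:
    - [0, 0, 0]
    - [0, 0, 0]
    - [0, 0, 0]
    - [0, 0, 0]
    - [0, 0, 0]

```text
time: 4.73
tool_pos: [0.5057, -0.0123, 0.0824]
tcp_rot: [-0.516, 1.508, 0.513]
wrist_force: [-1.2, -1.8, 5.6]
width: 0.294
```

Run:
```python
from h import *
im,P=cloud('scene'); im2,P2=cloud('wrist')
o=np.hstack([cv2.resize(im[110:290,170:410],(400,300)),cv2.resize(im2,(400,300))]); cv2.imwrite('pics/t1.png',o[...,::-1])
s=read_state(); M=R.from_rotvec(s['tcp_rot']).as_matrix(); print(s['tool_pos'],M.round(3).tolist(),s['wrist_force'],s['torque'])
```

```text
[ 0.50564971 -0.01226272  0.0823562 ] [[0.001, -0.611, 0.791], [-0.001, 0.791, 0.611], [-1.0, -0.002, 0.0]] [-2.14102459 -0.66627379  5.10522753] [-0.27188859  0.3093497   0.18890913]
```

View pics/t1.png

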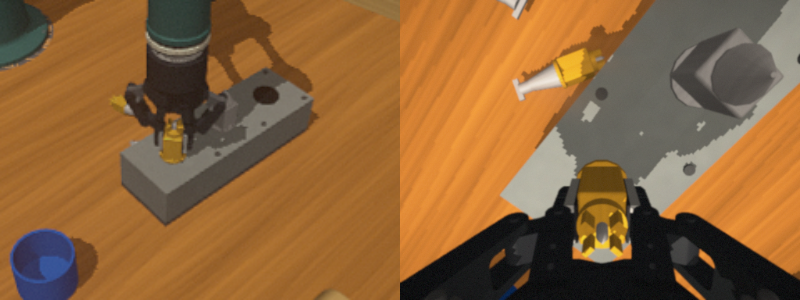

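The brass centre is held at image (600,215) in the wrist view, squarely between the pads. It has turned 50° with the gripper, and the steel cone at (725,75) is untouched. Next I lift it.

carry_out:
  offset:
    - [-1, 0, 0]
    - [-1, 0, 0]
    - [-1, 0, 0]
    - [-1, 0, 0]
    - [-1, 0, 0]
  delta_rot:
    - [0, 0, 0]
    - [0, 0, 0]
    - [0, 0, 0]
    - [0, 0, 0]
    - [0, 0, 0]

```text
time: 5.25
tool_pos: [0.505, -0.0117, 0.1326]
tcp_rot: [-0.514, 1.508, 0.514]
wrist_force: [0.0, -0.5, -2.8]
width: 0.294
```

carry_out:
  offset:
    - [-1, 0, 0]
    - [-1, 0, 0]
    - [-1.5, 0, 0]
    - [-1.5, 0, 0]
    - [0, 0, 0]
  delta_rot:
    - [0, 0, 0]
    - [0, 0, 0]
    - [0, 0, 0]
    - [0, 0, 0]
    - [0, 0, 0]

```text
time: 5.67
tool_pos: [0.5073, -0.0118, 0.1854]
tcp_rot: [-0.516, 1.503, 0.512]
wrist_force: [1.0, -0.8, -1.8]
width: 0.294
```

Run:
```python
from h import *
im,P=cloud('scene'); im2,P2=cloud('side')
o=np.hstack([cv2.resize(im[90:300,150:430],(400,300)),cv2.resize(im2[80:350,120:480],(400,300))]); cv2.imwrite('pics/l1.png',o[...,::-1])
s=read_state(); M=R.from_rotvec(s['tcp_rot']).as_matrix(); print(s['tool_pos'],M.round(3).tolist(),s['wrist_force'],s['width'])
p=np.array(s['tool_pos']); d=np.array([.513,-.2445,p[2]])-p; print(M.T@d*100)
```

```text
[ 0.50548018 -0.01170739  0.18219407] [[0.002, -0.611, 0.792], [-0.0, 0.792, 0.611], [-1.0, -0.001, 0.002]] [-0.59565055 -0.53549382 -2.94799531] 0.29115900438579806
[ 5.44281126e-03 -1.88941173e+01 -1.36199042e+01]
```

View pics/l1.png

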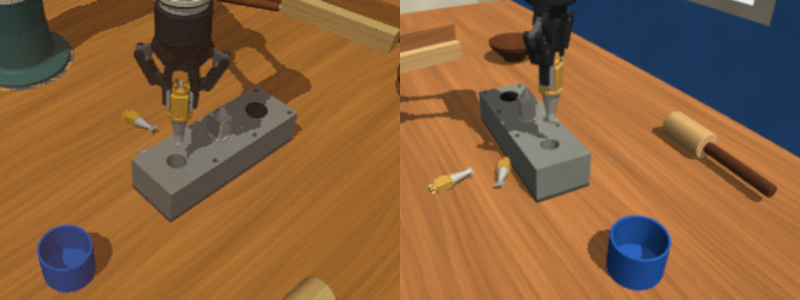

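The brass centre is out of its socket and upright in the fingers, at (180,100) left and (553,85) right. The steel cone is still seated. The two decoys now lie on their sides next to the block. Next I move to the pot.

carry_out:
  offset:
    - [0, -1.9, -1.36]
    - [0, -1.9, -1.36]
    - [0, -1.9, -1.36]
    - [0, -1.9, -1.36]
    - [0, -1.9, -1.36]
  delta_rot:
    - [0, 0, 0]
    - [0, 0, 0]
    - [0, 0, 0]
    - [0, 0, 0]
    - [0, 0, 0]

```text
time: 6.18
tool_pos: [0.5079, -0.1291, 0.1797]
tcp_rot: [-0.513, 1.511, 0.516]
wrist_force: [0.3, 0.4, -2.1]
width: 0.294
```

carry_out:
  offset:
    - [0, -1.9, -1.36]
    - [0, -1.9, -1.36]
    - [0, -1.9, -1.36]
    - [0, -1.9, -1.36]
    - [0, -1.8, -1.36]
  delta_rot:
    - [0, 0, 0]
    - [0, 0, 0]
    - [0, 0, 0]
    - [0, 0, 0]
    - [0, 0, 0]

```text
time: 6.6
tool_pos: [0.5116, -0.2452, 0.1795]
tcp_rot: [-0.513, 1.511, 0.516]
wrist_force: [1.0, 0.6, -1.8]
width: 0.294
```

carry_out:
  offset:
    - [1, 0, 0]
    - [1, 0, 0]
    - [0, 0, 0]
    - [0, 0, 0]
    - [0, 0, 0]
  delta_rot:
    - [0, 0, 0]
    - [0, 0, 0]
    - [0, 0, 0]
    - [0, 0, 0]
    - [0, 0, 0]

```text
time: 7.02
tool_pos: [0.5121, -0.2432, 0.1605]
tcp_rot: [-0.514, 1.51, 0.516]
wrist_force: [-0.3, 0.1, -1.0]
width: 0.294
```

Run:
```python
from h import *
im,P=cloud('scene'); im2,P2=cloud('side')
o=np.hstack([cv2.resize(im[120:330,100:380],(400,300)),cv2.resize(im2[110:380,150:510],(400,300))]); cv2.imwrite('pics/p1.png',o[...,::-1])
s=read_state(); print(s['tool_pos'],s['wrist_force'],s['width'])
for i,Q in((im,P),(im2,P2)):
    r,b=i[...,0].astype(int),i[...,2].astype(int)
    m=(r>b+70)&(Q[...,2]>.1)&(Q[...,2]<.25)&(np.hypot(Q[...,0]-.513,Q[...,1]+.2445)<.06); q=Q[m]; print(len(q),q.min(0),q.max(0))
```

```text
[ 0.51285607 -0.243681    0.16153891] [-0.22356142  0.5913623  -3.08543169] 0.2936564330411671
412 [ 0.47386482 -0.28958994  0.11995885] [ 0.5657792  -0.21602116  0.24041819]
396 [ 0.49400813 -0.26568563  0.10546117] [ 0.53338505 -0.22867765  0.20915848]
```

View pics/p1.png

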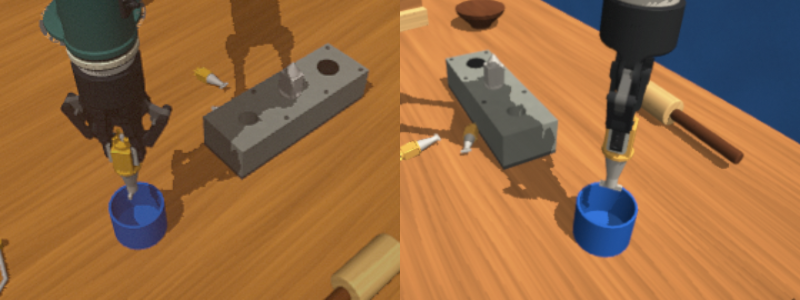

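The centre is upright over the pot, with its foot at about (132,190) left and (612,187) right, inside the rim outline. Next I lower it 7.3 cm.

carry_out:
  offset:
    - [1.5, 0, 0]
    - [1.5, 0, 0]
    - [1.5, 0, 0]
    - [1.5, 0, 0]
    - [1.3, 0, 0]
  delta_rot:
    - [0, 0, 0]
    - [0, 0, 0]
    - [0, 0, 0]
    - [0, 0, 0]
    - [0, 0, 0]

```text
time: 7.53
tool_pos: [0.5129, -0.244, 0.088]
tcp_rot: [-0.515, 1.508, 0.514]
wrist_force: [-0.1, 0.6, -2.4]
width: 0.297
```

carry_out:
  offset:
    - [0, 0, 0]
    - [0, 0, 0]
    - [0, 0, 0]
    - [0, 0, 0]
    - [0, 0, 0]
  delta_rot:
    - [0, 0, 0]
    - [0, 0, 0]
    - [0, 0, 0]
    - [0, 0, 0]
    - [0, 0, 0]

```text
time: 7.95
tool_pos: [0.5135, -0.2449, 0.0896]
tcp_rot: [-0.515, 1.507, 0.513]
wrist_force: [0.5, -0.3, -1.9]
width: 0.291
```

carry_out:
  offset:
    - [0.4, 0, 0]
    - [0.4, 0, 0]
    - [0, 0, 0]
    - [0, 0, 0]
    - [0, 0, 0]
  delta_rot:
    - [0, 0, 0]
    - [0, 0, 0]
    - [0, 0, 0]
    - [0, 0, 0]
    - [0, 0, 0]

```text
time: 8.37
tool_pos: [0.5124, -0.2444, 0.0801]
tcp_rot: [-0.514, 1.509, 0.514]
wrist_force: [-0.1, -0.4, -1.7]
width: 0.29
```

carry_out:
  offset:
    - [0, 0, 0]
    - [0, 0, 0]
    - [0, 0, 0]
    - [0, 0, 0]
    - [0, 0, 0]
  delta_rot:
    - [0, 0, 0]
    - [0, 0, 0]
    - [0, 0, 0]
    - [0, 0, 0]
    - [0, 0, 0]
  fingers: 1

```text
time: 8.78
tool_pos: [0.5129, -0.2446, 0.0807]
tcp_rot: [-0.515, 1.508, 0.514]
wrist_force: [-0.8, -0.2, 0.3]
width: 0.972
```

carry_out:
  offset:
    - [0, 0, 0]
    - [0, 0, 0]
    - [0, 0, 0]
    - [-1, 0, 0]
    - [-1, 0, 0]
  delta_rot:
    - [0, 0, 0]
    - [0, 0, 0]
    - [0, 0, 0]
    - [0, 0, 0]
    - [0, 0, 0]

```text
time: 9.2
tool_pos: [0.5119, -0.244, 0.1002]
tcp_rot: [-0.513, 1.51, 0.515]
wrist_force: [0.7, 0.6, -0.5]
width: 0.996
```

carry_out:
  offset:
    - [-2, 0, 0]
    - [-2, 0, 0]
    - [-3, 0, 0]
    - [-3, 0, 0]
    - [-3, 0, 0]
  delta_rot:
    - [0, 0, 0]
    - [0, 0, 0]
    - [0, 0, 0]
    - [0, 0, 0]
    - [0, 0, 0]

```text
time: 9.62
tool_pos: [0.5124, -0.2444, 0.2329]
tcp_rot: [-0.515, 1.508, 0.514]
wrist_force: [1.0, -1.0, 0.4]
width: 0.999
```

Run:
```python
from h import *
im,P=cloud('scene'); im2,P2=cloud('side')
o=np.hstack([cv2.resize(im[120:330,100:380],(400,300)),cv2.resize(im2[110:380,150:510],(400,300))]); cv2.imwrite('pics/f1.png',o[...,::-1])
s=read_state(); print(s['time'],s['tool_pos'],s['wrist_force'],s['width'])
for i,Q in((im,P),(im2,P2)):
    r,b=i[...,0].astype(int),i[...,2].astype(int)
    m=(r>b+70)&(Q[...,2]>.04)&(Q[...,2]<.16)&(np.hypot(Q[...,0]-.513,Q[...,1]+.2445)<.1); q=Q[m]; print(len(q),q.min(0),q.max(0),np.median(q,0))
```

```text
9.7167 [ 0.51627096 -0.24645652  0.23876916] [-0.80171342 -0.72916368  1.14528244] 1.0007932214527002
369 [ 0.51040896 -0.25209951  0.0587294 ] [ 0.55521452 -0.20873244  0.12363729] [ 0.54070991 -0.23698283  0.0997117 ]
919 [ 0.50850962 -0.25355286  0.06388582] [ 0.55464029 -0.20945552  0.12241834] [ 0.52559577 -0.23716253  0.093651  ]
```

View pics/f1.png

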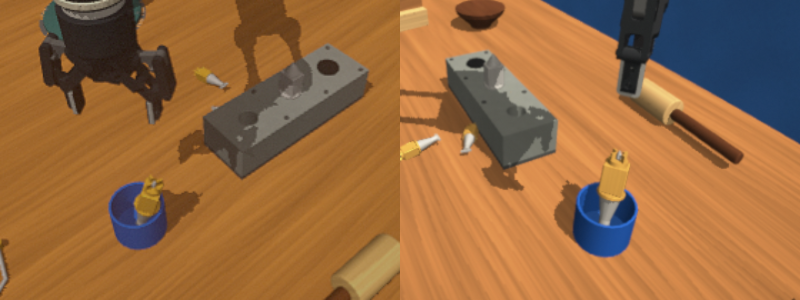

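The centre leans against the rim inside the pot at (150,198) left and (613,180) right. The gripper is clear and the steel cone is still seated. I'll let it settle briefly, re-check and hand in.

carry_out:
  offset:
    - [0, 0, 0]
    - [0, 0, 0]
    - [0, 0, 0]
    - [0, 0, 0]
    - [0, 0, 0]
  delta_rot:
    - [0, 0, 0]
    - [0, 0, 0]
    - [0, 0, 0]
    - [0, 0, 0]
    - [0, 0, 0]

```text
time: 10.13
tool_pos: [0.5118, -0.244, 0.2287]
tcp_rot: [-0.513, 1.511, 0.516]
wrist_force: [0.9, 0.2, -0.1]
width: 1.001
```

Run:
```python
from h import *
i,Q=cloud('side'); r,b=i[...,0].astype(int),i[...,2].astype(int)
m=(r>b+70)&(Q[...,2]>.04)&(Q[...,2]<.16)&(np.hypot(Q[...,0]-.513,Q[...,1]+.2445)<.1); q=Q[m]; print(len(q),q.min(0),q.max(0),np.median(q,0))
print(finish_job())
```

```text
925 [ 0.50871905 -0.25375049  0.06378608] [ 0.55430333 -0.20912931  0.12273725] [ 0.52572971 -0.23734383  0.09358842]
the job is handed in; nothing more can be done
None
```

The brass drive centre is standing shank down in the blue pot, and the job was handed in at about 10.2 s. `finish_job()` reports no verdict, so success rests on my own checks.

- **Moves:** I gripped the centre by its flats and turned it 50° while it was still seated. I then lifted it straight out and lowered it into the pot until I estimated the foot was about 5 mm above the floor, and opened the fingers.
- **Centre in the pot:** The last camera checks, about 0.4 s apart, agreed to within 0.5 mm, so it is at rest. It leans roughly 30° against the rim, judged by eye. I put the grip point at about 20 mm from the pot axis and 0.09 m high; both are rough estimates from the visible brass surface.
- **Steel cone and gripper:** In the last pictures the cone is still seated and the gripper is clear, about 0.15 m above the pot.
- **Unexpected:** The two small decoys next to the block were standing in the first pictures and lying on their sides by the time I lifted the centre. I didn't mean to touch them and don't know why they fell; they are still on the bench.

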